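# Spin-check the impeller of a used blower

## Task

Check that this used blower's impeller turns freely: slide the flush shutter plate on top of it fully open, then give the impeller a push with the fingers so that, let go, it runs on by itself for at least two seconds. Then slide the shutter fully shut again, leaving the other goods around it where they are.

Things in the scene. Friction and masses are not known exactly. Their poses are not given: they have to be found in the camera images.
- blower: Used blower, a heavy fixed grey steel box on its back: 230 mm (its x) by 410 mm (its y, -210 to +200), top 90 mm above the table. Origin on the table, z up. Round intake hole, 166 mm across, centred at x 0, y -95 mm in a deck 86 mm above the table, covered by the shutter; the deck on the +y side is a 4 mm deep recess where the open shutter parks.
- shutter (a joint): Slide of the shutter in m: 0 = shut, hole covered; 0.175 = fully open, against its stop. It opens along the blower's +y, needs about 2 N and stays where it is left.
- shutter_mid (a point): Centre of the top face of the shutter, 90 mm above the table; moves with it. A plain steel plate, 180 x 180 x 4 mm, flush with its frame, no handle or raised edge (the five dark lines across its middle are flat): press down with some 5 to 20 N and drag it by friction. It does not give under pressing. Shut, it is centred over the impeller.
- impeller: Aluminium wheel, 150 mm across, in the intake hole; turns endlessly either way about its vertical z, coasting some 3 s from 3 rad/s. Origin on its axis, level with the vane tops, 76 mm above the table. Four radial vanes, 4 mm thick, stand along its +x, +y, -x, -y from 16 to 74 mm out, 33 mm deep down to a disc; hub 34 mm across. Closed fingers fit between vanes; hidden while the shutter is shut.
- hammer: Bystander: a claw hammer lying on the table, loose; origin at its underside. Leave it alone.
- wrench: Bystander: a steel wrench lying on the table, loose; origin at its underside. Leave it alone.
- screwdriver: Bystander: a screwdriver lying on the table, loose; origin at its underside. Leave it alone.
- plane: Bystander: an iron hand plane, 240 x 58 mm, 95 mm high, with wooden knob and handle, loose; origin at its underside. Leave it alone.
- meter: Bystander: a black hand-held meter, 130 x 85 x 43 mm, lying on its back, loose; origin at its underside. Leave it alone.
- jar: Bystander: a closed glass jar, 66 mm across, 85 mm high, loose; origin at its underside. Leave it alone.

How it is judged:
By the outcome, as a careful person would: the job done as asked, in the order asked, and still so for the second after the job is handed in, with the robot touching nothing.
It also fails if it takes over 54 s, if anything falls off the work surface, if the arm or the gripper's body presses on something with over 40 N, if the wrist force passes 120 N, or if a joint passes its speed limit or range.

## Robot

A 6-joint arm with a two-finger parallel gripper is mounted at the origin on the work surface. World frame = base frame: x ahead of the robot, y to its left, z up, the work surface at z = 0. Lengths are in m, angles in degrees, forces in N, time in s.
With the tool pointing down it reaches from about 0.35 to 0.875 m from the base axis. Payload 4.2 kg.
Tool frame: the origin (TCP) lies on the front face of the gripper's body, between the roots of the fingers; the fingertips stand 70 mm ahead of it and the grasp point (between the pads) lies 51 mm ahead of it (r.nose_length is the distance from the TCP to the fingertips, in m); z points along the fingers, y is the direction in which the jaws open and shut (so a half turn about z gives the same grasp; the last joint's range is limited). The gripper opens to 87 mm and grips with 3 to 60 N. Pads are 19 mm wide; open, the fingers measure 117 mm over their backs; the gripper's body (75 mm by 190 mm) begins 51 mm behind the grasp point.
Start: joints at [87.869, 22.042, 0.453, 0, -68.411, -14.817], TCP at [0.182, 0.598, 0.292] pointing down, gripper open.
Joint ranges: [-179.83, 179.83], [-69.29, 118.12], [-61.27, 80.66], [-181.25, 117.63], [-171.15, -9.14], [-177.46, 177.46]. Speed limits (degrees/s): [159.86, 159.86, 180, 180, 180, 180].

## Interface

Orientations are given as a 3x3 rotation matrix whose columns are the frame's x, y, z axes.
In Python, from station import telemetry, capture, order, r gives the robot as it stands.
- The arm moves only by the tool drive_tool, never from a script. Its argument "series" is a list of rows, each a list of 4 numbers: the shift along the tool's x, y, z as a fraction of full scale, then the turn about the tool's z as a fraction of full scale. In form: [[dx, dy, dz, turn], ...]. A call has 1 to 10 rows; each row is the pose to reach, as a shift and turn from the pose commanded when the call began, along the tool's axes at that moment; what a row does not reach only later rows make up. Full scale, the value 1, is 0.12 m for a shift and 2 rad for a turn. A row lasts 1/8 s, in which the tool goes at most 62.5 mm and 10.7 degrees, less where a joint would pass 70% of its speed; a pose out of reach is approached as far as the arm can. A call with a number of a shift or a turn outside -1 to 1 is refused whole. A call with a gripper value outside its range is refused whole. "fingers" is the finger opening in mm, from 0 to 87, set as the call begins (left out, the last holds). The fingers move at their own pace and stop on an object; the grip force is fixed at half the most. Time passes only in rows, so rows that repeat a pose let the fingers close. It gives the time, the measured TCP pose, the force and the opening at its end, in the units of the state.
- telemetry.sense(): the state, without advancing time (a new reading comes with each control period).
- capture(name): name is "scene" or "top" or "wrist"; returns a dict with "color" (420x560x3 uint8, blue, green, red), "fx", "fy", "cx", "cy" (pixels), "eye" and "attitude" of the camera in the world; the wrist camera has in their place "mount" (4x4, takes a point from camera to tool coordinates, whose origin is the TCP and whose axes are the flange's). Camera axes: x right, y up, looking along -z (the intrinsics and any distortion apply to the point x, -y, -z); pixel columns grow to the right and rows downward; lengths in m; the calibration is good to about 2 mm. A picture is of the moment at which its call begins: read the wrist's pose just before it. There is no depth.
- order.finish_job(): hands the job in, once; it reports no verdict.
The state is a dict: "time_s": time; "joints": joint angles; "joint_velocities": joint speeds; "effort": joint torques, N m; "tcp_pos": TCP position; "ee_rot": TCP orientation; "wrist_force": force on the tool from outside, world axes, zero at the start; "moment": the same for the moment, N m; "gripper_width": opening from 0.0 (shut) to 1.0 (fully open).
Only numpy, scipy, OpenCV 4.12 (cv2) and the standard library are available. Lean on these libraries where they do the work, as an engineer would, in place of code of your own. Each camera call takes 0.05 s, during which the arm holds its last target. There are 200 camera calls.

## Working session

There is one attempt and no reset: what is moved stays moved. The work goes in short steps, Python scripts to look and compute and a tool call to move; the robot and the scene stay as the last step left them, time stands still between calls to the robot, and variables do not carry over. Pictures are saved under pics/ and viewed, about 8 in all and at most 12, crops included, and the job is handed in when it is done.

Besides the shell and the picture viewer there is one more tool, called after "Request:" by a JSON object that holds its "op" and its "data", one argument or row to a line. drive_tool: Moves the arm, as the interface text tells. Shift numbers are shares of 0.12 m and turn numbers shares of 2 rad, none past 1 either way. Its arguments: {"type":"object","properties":{"series":{"type":"array","items":{"type":"array","items":{"type":"number","minimum":-1,"maximum":1}}},"fingers":{"type":"number"}},"required":["series"]}

```bash
mkdir -p pics; ls; python3 - <<'E'
from station import telemetry,capture,order,r
import cv2,numpy as np
s=telemetry.sense();print({k:np.round(v,3).tolist() for k,v in s.items()})
print(r.nose_length)
for n in ("top","scene","wrist"):
    c=capture(n);cv2.imwrite(f"pics/{n}0.png",c["color"]);print(n,{k:np.round(v,4).tolist() for k,v in c.items() if k!="color"})
E
```

```text
pics
{'time_s': 0.0, 'joints': [87.87, 22.092, 0.379, -0.031, -68.411, -14.818], 'joint_velocities': [0.064, 0.055, -0.047, 0.101, -0.07, -0.072], 'effort': [0.001, -39.067, 18.74, 4.22, 0.011, -0.0], 'tcp_pos': [0.182, 0.597, 0.291], 'ee_rot': [[0.957, -0.292, -0.001], [-0.292, -0.957, -0.002], [0.0, 0.002, -1.0]], 'wrist_force': [-0.194, -0.716, 0.159], 'moment': [0.008, -0.005, -0.059], 'gripper_width': 0.998}
0.0697
top {'fx': 399.6399, 'fy': 399.6399, 'cx': 274.3264, 'cy': 214.6247, 'eye': [0.4802, 0.0427, 1.2017], 'attitude': [[0.0202, 0.9973, -0.0712], [-0.9996, 0.0214, 0.016], [0.0174, 0.0709, 0.9973]]}
scene {'fx': 394.7511, 'fy': 394.7511, 'cx': 278.601, 'cy': 209.8479, 'eye': [1.0487, 0.0049, 0.9031], 'attitude': [[0.0857, -0.8633, 0.4974], [0.9963, 0.0787, -0.035], [-0.0089, 0.4986, 0.8668]]}
wrist {'fx': 302.3995, 'fy': 302.3995, 'cx': 281.8107, 'cy': 205.4362, 'mount': [[-0.001, 0.9593, 0.2826, 0.0777], [1.0, 0.0008, 0.0007, -0.0014], [0.0005, 0.2826, -0.9593, -0.0918], [0.0, 0.0, 0.0, 1.0]]}
```

View pics/top0.png

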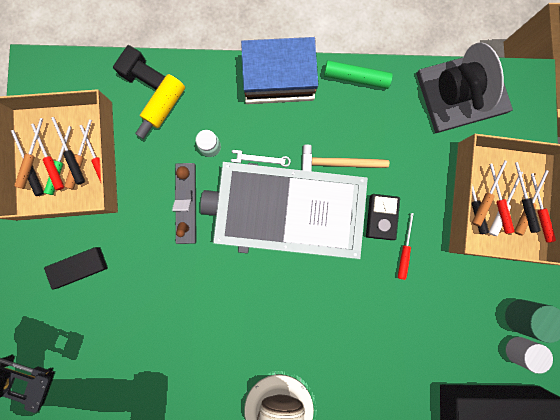

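View pics/scene0.png

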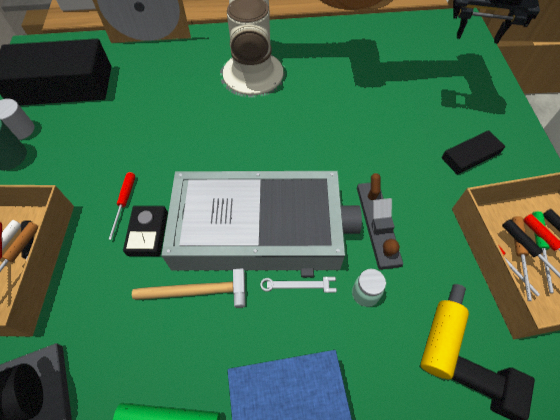

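The top view shows the blower at about (290,210). The white shutter is centred near (320,212) and the dark recess is to its left (+y). The plane, jar, wrench, hammer, meter and screwdriver surround it, all below or near deck height. Next I measure the corners.

```bash
cat > h.py <<'E'
from station import telemetry,capture,order,r
import cv2,numpy as np
def cast(c,px,z,eye=None,R=None):
    px=np.atleast_2d(px).astype(float)
    eye=np.array(c["eye"]) if eye is None else eye; R=np.array(c["attitude"]) if R is None else R
    d=np.c_[(px[:,0]-c["cx"])/c["fx"],-(px[:,1]-c["cy"])/c["fy"],-np.ones(len(px))]@R.T
    return eye+d*((z-eye[2])/d[:,2])[:,None]
def wristcam():
    s=telemetry.sense();c=capture("wrist");R=np.array(s["ee_rot"]);M=np.array(c["mount"])
    return c,np.array(s["tcp_pos"])+R@M[:3,3],R@M[:3,:3],s
E
python3 - <<'E'
from h import *
for n,roi in (("top",(205,155,170,110)),("scene",(160,165,190,110))):
    c=capture(n);im=c["color"];x,y,w,h=roi
    m=np.zeros(im.shape[:2],np.uint8);m[y:y+h,x:x+w]=1
    sat=im.max(2).astype(int)-im.min(2);v=im.min(2)
    for name,k in (("shutter",(v>(215 if n=="top" else 195))),("recess",(v<115)&(v>50)&(sat<25))):
        k=(k&(m>0)).astype(np.uint8);k=cv2.morphologyEx(k,cv2.MORPH_OPEN,np.ones((3,3)))
        cs,_=cv2.findContours(k,cv2.RETR_EXTERNAL,cv2.CHAIN_APPROX_NONE);q=max(cs,key=cv2.contourArea)
        b=cv2.boxPoints(cv2.minAreaRect(q));ap=cv2.approxPolyDP(cv2.convexHull(q),4,True)[:,0]
        P=cast(c,ap,.09 if name=="shutter" else .086)
        print(n,name,cv2.contourArea(q),ap.tolist(),np.round(P[:,:2],4).tolist(),"edges",np.round(np.linalg.norm(P-np.roll(P,-1,0),axis=1),3))
    print(im[213,[212,222,230,260,284,290,300,340,351,357,363]].tolist() if n=="top" else "")
E
```

```text
top shutter 11757.0 [[366, 178], [359, 257], [214, 242], [223, 162], [311, 155]] [[0.6686, -0.2315], [0.4466, -0.2128], [0.4801, 0.1903], [0.7047, 0.172], [0.7306, -0.0753]] edges [0.223 0.404 0.225 0.249 0.168]
top recess 94.5 [[216, 205], [216, 213], [205, 213], [205, 204]] [[0.5834, 0.1885], [0.561, 0.1878], [0.5603, 0.2184], [0.5855, 0.2192]] edges [0.022 0.031 0.025 0.031]
[[75, 70, 74], [236, 239, 234], [128, 120, 123], [128, 124, 125], [128, 120, 124], [253, 251, 253], [254, 253, 254], [253, 252, 253], [155, 154, 152], [236, 238, 232], [237, 239, 237]]
scene shutter 4715.5 [[259, 180], [257, 244], [180, 244], [188, 181]] [[0.4924, -0.0035], [0.6666, -0.0187], [0.6509, -0.1928], [0.4792, -0.1796]] edges [0.175 0.175 0.172 0.177]
scene recess 4491.5 [[326, 179], [330, 244], [259, 245], [261, 179]] [[0.502, 0.1634], [0.6796, 0.1465], [0.6676, -0.0144], [0.4871, 0.0016]] edges [0.178 0.161 0.181 0.162]
```

The frame sides measure 223 x 404 mm against 230 x 410 given, and the shutter 175 mm against 180. The blower's yaw is about -5 deg and its origin about (0.575,-0.016). I'll move over it with the fingers closing.

Request:
{"op": "drive_tool", "data": {
  "series": [
    [0.41,0.5,0,0],
    [0.82,1,0,0]
  ],
  "fingers": 0
}}

```text
time_s: 0.5
tcp_pos: [0.23, 0.4811, 0.2915]
ee_rot: [[0.957, -0.29, -0.0], [-0.29, -0.957, -0.001], [0.0, 0.001, -1.0]]
wrist_force: [0.7, 0.9, 0.2]
gripper_width: 0.849
```

Request:
{"op": "drive_tool", "data": {
  "series": [
    [0.41,0.5,0,0],
    [0.82,1,0,0]
  ]
}}

```text
time_s: 0.75
tcp_pos: [0.2779, 0.3648, 0.2923]
ee_rot: [[0.957, -0.291, 0.0], [-0.291, -0.957, 0.0], [0.0, -0.0, -1.0]]
wrist_force: [0.6, -0.2, -0.5]
gripper_width: 0.633
```

Request:
{"op": "drive_tool", "data": {
  "series": [
    [0.41,0.5,0,0],
    [0.82,1,0,0]
  ]
}}

```text
time_s: 1.0
tcp_pos: [0.3254, 0.2492, 0.2925]
ee_rot: [[0.957, -0.291, 0.001], [-0.291, -0.957, 0.001], [0.0, -0.001, -1.0]]
wrist_force: [1.8, 0.8, 0.0]
gripper_width: 0.403
```

Request:
{"op": "drive_tool", "data": {
  "series": [
    [0.41,0.5,0,0],
    [0.82,1,0,0]
  ]
}}

```text
time_s: 1.25
tcp_pos: [0.373, 0.1337, 0.2927]
ee_rot: [[0.957, -0.291, 0.001], [-0.291, -0.957, 0.001], [0.001, -0.001, -1.0]]
wrist_force: [1.5, 0.0, 0.9]
gripper_width: 0.174
```

Request:
{"op": "drive_tool", "data": {
  "series": [
    [0.2,0.25,0,-0.05],
    [0.41,0.5,0,-0.105],
    [0.41,0.5,0,-0.105],
    [0.41,0.5,0,-0.105]
  ]
}}

```text
time_s: 1.75
tcp_pos: [0.4022, 0.0639, 0.2922]
ee_rot: [[0.996, -0.087, -0.0], [-0.087, -0.996, 0.0], [-0.0, -0.0, -1.0]]
wrist_force: [-0.4, -0.3, -0.4]
gripper_width: 0.007
```

Request:
{"op": "drive_tool", "data": {
  "series": [
    [0.35,0.44,0,0],
    [0.6,0.88,0,0],
    [0.6,0.88,0,0],
    [0.6,0.88,0,0]
  ]
}}

```text
time_s: 2.25
tcp_pos: [0.4648, -0.0469, 0.292]
ee_rot: [[0.996, -0.086, -0.001], [-0.086, -0.996, 0.0], [-0.001, -0.0, -1.0]]
wrist_force: [0.3, -0.5, 0.6]
gripper_width: 0.007
```

```bash
python3 - <<'E'
from h import *
c,e,R,s=wristcam();cv2.imwrite("pics/w1.png",c["color"]);print(np.round(s["tcp_pos"],4),np.round(e,3),s["time_s"])
E
```

```text
[ 0.4648 -0.0469  0.292 ] [ 0.543 -0.052  0.384] 2.25
```

View pics/w1.png

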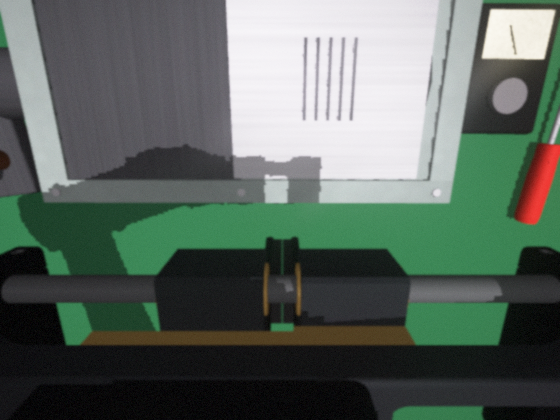

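The wrist view shows the near frame corners at about (43,203) and (449,203). The middle line is near (330,79), and the shutter's near edge is at row 181 between cols 231 and 420. I'll cast these.

```bash
python3 - <<'E'
from h import *
c,e,R,s=wristcam()
P=cast(c,[[43,203],[449,203],[330,79],[232,181],[420,181],[230,79],[428,79],[241,192]],.09,e,R)
y=(P[0]-P[1])[:2];print("len",np.linalg.norm(y));y/=np.linalg.norm(y);x=np.array([y[1],-y[0]])
print("yaw",np.degrees(np.arctan2(x[1],x[0])))
O=(P[1][:2]+.21*y+.115*x);O2=P[0][:2]-.2*y+.115*x;print("origin",O,O2)
o=(O+O2)/2
for p in P: print(np.round(p[:2],4),"blower",np.round([(p[:2]-o)@x,(p[:2]-o)@y],4))
for n in(-.095,.08):print("mid",n,o+n*y)
E
```

```text
len 0.41047949648427623
yaw -4.8767159579736905
origin [ 0.57684378 -0.0131653 ] [ 0.57688454 -0.01268754]
[0.4793 0.1964] blower [-0.115   0.2002]
[ 0.4444 -0.2126] blower [-0.115  -0.2102]
[ 0.571  -0.0975] blower [ 0.0013 -0.0848]
[0.4855 0.0029] blower [-0.0924  0.008 ]
[ 0.4697 -0.1825] blower [-0.0924 -0.178 ]
[ 0.5787 -0.0077] blower [0.0014 0.0054]
[ 0.5634 -0.1856] blower [ 0.0013 -0.1732]
[ 0.4736 -0.0046] blower [-0.1036 -0.0005]
mid -0.095 [ 0.56878801 -0.10758252]
mid 0.08 [0.58366512 0.06678397]
```

Request:
{"op": "drive_tool", "data": {
  "series": [
    [0.46,0.17,0.1,0],
    [0.92,0.34,0.3,0],
    [0.92,0.34,0.8,0],
    [0.92,0.34,1,0],
    [0.92,0.34,1,0]
  ]
}}

```text
time_s: 2.98
tcp_pos: [0.5704, -0.0961, 0.1704]
ee_rot: [[0.997, -0.083, -0.005], [-0.083, -0.997, -0.0], [-0.005, 0.001, -1.0]]
wrist_force: [0.6, -0.8, 0.4]
gripper_width: 0.005
```

Request:
{"op": "drive_tool", "data": {
  "series": [
    [0,0,0.05,0],
    [0,0,0.09,0],
    [0,0,0.1,0],
    [0,0,0.11,0],
    [0,0,0.11,0]
  ]
}}

```text
time_s: 3.6
tcp_pos: [0.5717, -0.0976, 0.1602]
ee_rot: [[0.996, -0.086, 0.001], [-0.086, -0.996, -0.0], [0.001, -0.0, -1.0]]
wrist_force: [-1.4, 1.0, 5.2]
gripper_width: 0.002
```

Request:
{"op": "drive_tool", "data": {
  "series": [
    [0,0,0.01,0],
    [0,0,0.01,0]
  ]
}}

```text
time_s: 3.85
tcp_pos: [0.5717, -0.0978, 0.1601]
ee_rot: [[0.996, -0.085, 0.001], [-0.085, -0.996, -0.001], [0.001, 0.001, -1.0]]
wrist_force: [-3.0, 1.5, 11.3]
gripper_width: 0.006
```

Request:
{"op": "drive_tool", "data": {
  "series": [
    [0,-0.05,0.01,0],
    [0,-0.15,0.01,0],
    [0,-0.25,0.01,0],
    [0,-0.35,0.01,0],
    [0,-0.45,0.01,0],
    [0,-0.55,0.01,0],
    [0,-0.65,0.01,0],
    [0,-0.7,0.01,0]
  ]
}}

```text
time_s: 4.85
tcp_pos: [0.579, -0.0142, 0.16]
ee_rot: [[0.996, -0.084, 0.002], [-0.084, -0.996, -0.002], [0.002, 0.001, -1.0]]
wrist_force: [-5.2, -1.0, 16.1]
gripper_width: 0.007
```

```bash
python3 - <<'E'
from h import *
c=capture("scene");cv2.imwrite("pics/s1.png",cv2.resize(c["color"][130:300,100:420],None,fx=2,fy=2));print(telemetry.sense()["wrist_force"])
E
```

```text
[-6.5064089   0.78861171 16.40199921]
```

View pics/s1.png

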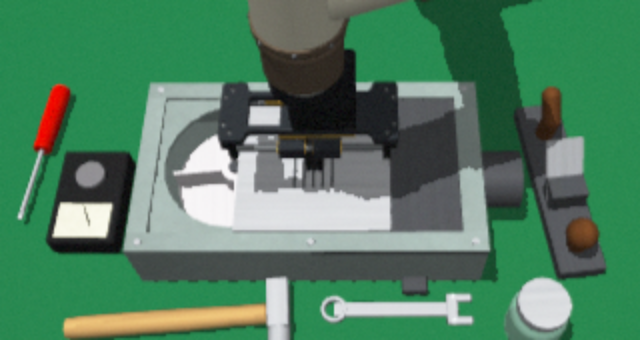

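The shutter follows the finger and the hole is half uncovered. Continuing to the stop with a little overshoot.

Request:
{"op": "drive_tool", "data": {
  "series": [
    [0,-0.1,0,0],
    [0,-0.2,0,0],
    [0,-0.3,0,0],
    [0,-0.4,0,0],
    [0,-0.5,0,0],
    [0,-0.6,0,0],
    [0,-0.68,0,0],
    [0,-0.73,0,0],
    [0,-0.76,0,0],
    [0,-0.76,0,0]
  ]
}}

```text
time_s: 6.15
tcp_pos: [0.5873, 0.0747, 0.1601]
ee_rot: [[0.996, -0.084, 0.002], [-0.084, -0.996, -0.004], [0.002, 0.004, -1.0]]
wrist_force: [-3.1, -8.1, 14.8]
gripper_width: 0.006
```

The -8 N along y means the shutter is against its stop. Lift and look.

Request:
{"op": "drive_tool", "data": {
  "series": [
    [0,0,-0.2,0],
    [-0.2,0.3,-0.5,0],
    [-0.5,0.65,-0.8,0],
    [-0.9,1,-0.95,0]
  ]
}}

```text
time_s: 6.65
tcp_pos: [0.474, -0.0302, 0.2703]
ee_rot: [[0.996, -0.086, 0.004], [-0.086, -0.996, 0.0], [0.004, -0.001, -1.0]]
wrist_force: [-0.4, -0.0, -0.0]
gripper_width: 0.004
```

Request:
{"op": "drive_tool", "data": {
  "series": [
    [0,0.4,0,0],
    [0,0.4,0,0],
    [0,0.4,0,0],
    [0,0.4,0,0]
  ]
}}

```text
time_s: 7.15
tcp_pos: [0.4703, -0.0765, 0.2683]
ee_rot: [[0.996, -0.085, -0.0], [-0.085, -0.996, 0.0], [-0.0, 0.0, -1.0]]
wrist_force: [-0.0, 0.4, 0.7]
gripper_width: 0.002
```

```bash
python3 - <<'E'
from h import *
c,e,R,s=wristcam();cv2.imwrite("pics/w2.png",c["color"]);print(np.round(s["tcp_pos"],4),s["time_s"])
E
```

```text
[ 0.4703 -0.0765  0.2683] 7.15
```

View pics/w2.png

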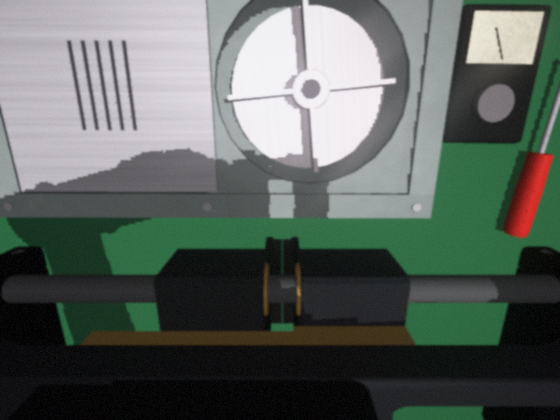

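The impeller hub is at (311,88), with vane tips at right (396,81), left (228,99) and bottom (316,172). The shutter lines centre on about (102,85), and its edge is at column 216.

```bash
python3 - <<'E'
from h import *
c,e,R,s=wristcam()
o=np.array([.57686,-.01293]);a=np.radians(-4.88);x=np.array([np.cos(a),np.sin(a)]);y=np.array([-x[1],x[0]])
P=cast(c,[[311,88],[396,81],[228,99],[316,172]],.076,e,R)
Q=cast(c,[[216,85],[102,85],[216,190],[415,217]],.09,e,R)
tr=np.array(s["tcp_pos"])
for p in list(P)+list(Q):
  d=p-tr
  print(np.round(p[:2],4),"blower",np.round([(p[:2]-o)@x,(p[:2]-o)@y],4),"r,ang from hub",np.round(np.linalg.norm((p-P[0])[:2]),3),"tool d",np.round([d@R[:,0] if 0 else d@np.array(s["ee_rot"])[:,0],d@np.array(s["ee_rot"])[:,1]],4))
E
```

```text
[ 0.5697 -0.1091] blower [ 0.001  -0.0964] r,ang from hub 0.0 tool d [0.1019 0.0242]
[ 0.5691 -0.1834] blower [ 0.0067 -0.1705] r,ang from hub 0.074 tool d [0.1076 0.0983]
[ 0.5669 -0.0352] blower [-0.0081 -0.0231] r,ang from hub 0.074 tool d [ 0.0929 -0.0492]
[ 0.4949 -0.1095] blower [-0.0735 -0.1032] r,ang from hub 0.075 tool d [0.0274 0.0309]
[ 0.5777 -0.029 ] blower [ 0.0022 -0.016 ] r,ang from hub 0.08 tool d [ 0.1032 -0.0562]
[0.5858 0.0656] blower [0.0023 0.079 ] r,ang from hub 0.175 tool d [ 0.1033 -0.1512]
[ 0.4887 -0.0159] blower [-0.0876 -0.0104] r,ang from hub 0.124 tool d [ 0.0133 -0.0619]
[ 0.4468 -0.1987] blower [-0.1138 -0.1961] r,ang from hub 0.152 tool d [-0.013   0.1238]
```

The shutter's centre is at blower y 0.079–0.080, so it is fully open. The hub is at y -0.096, as expected, and the vane radius is 74 mm. I'll put the finger between the vanes, 30 mm behind and 48 mm out, then push in tool +x.

Request:
{"op": "drive_tool", "data": {
  "series": [
    [0.4,0.4,0.2,0],
    [0.6,0.6,0.6,0],
    [0.6,0.6,0.82,0],
    [0.6,0.6,0.82,0],
    [0.6,0.6,0.82,0]
  ]
}}

```text
time_s: 7.88
tcp_pos: [0.5364, -0.1546, 0.1714]
ee_rot: [[0.996, -0.084, 0.002], [-0.084, -0.996, -0.001], [0.002, 0.0, -1.0]]
wrist_force: [-0.1, 0.1, 1.3]
gripper_width: 0.006
```

```bash
python3 - <<'E'
from h import *
c,e,R,s=wristcam();cv2.imwrite("pics/w3.png",c["color"])
E=np.array(s["ee_rot"]);d=np.array(s["tcp_pos"])-np.array([.5693,-.1083,0]);print(np.round(s["tcp_pos"],4),"rel hub tool",d@E[:,0],d@E[:,1],"tip z",s["tcp_pos"][2]-r.nose_length)
c=capture("top");cv2.imwrite("pics/t3.png",cv2.resize(c["color"][140:280,190:400],None,fx=3,fy=3))
E
```

```text
[ 0.5364 -0.1546  0.1714] rel hub tool -0.028617164684959603 0.04895280988103662 tip z 0.10169532113355072
```

View pics/w3.png

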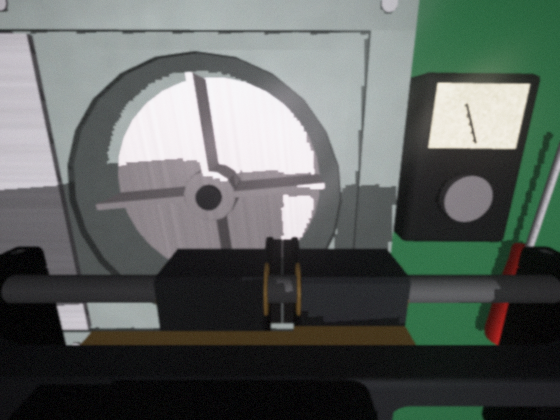

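The finger sits over the lower-right sector: hub at (208,196), right vane to (322,183). Descending.

Request:
{"op": "drive_tool", "data": {
  "series": [
    [0,0,0.15,0],
    [0,0,0.3,0],
    [0,0,0.36,0],
    [0,0,0.36,0]
  ]
}}

```text
time_s: 8.48
tcp_pos: [0.5358, -0.1549, 0.1277]
ee_rot: [[0.996, -0.085, 0.001], [-0.085, -0.996, -0.0], [0.001, 0.0, -1.0]]
wrist_force: [0.0, -0.3, 0.7]
gripper_width: 0.006
```

Request:
{"op": "drive_tool", "data": {
  "series": [
    [0.08,0,0,0],
    [0.28,0,0,0],
    [0.52,0,0,0],
    [0.56,0,-0.45,0],
    [0.56,0,-0.7,0]
  ]
}}

```text
time_s: 9.1
tcp_pos: [0.6049, -0.1611, 0.214]
ee_rot: [[0.996, -0.085, 0.005], [-0.085, -0.996, -0.001], [0.005, 0.001, -1.0]]
wrist_force: [0.3, -0.2, -0.2]
gripper_width: 0.007
```

```bash
python3 - <<'E'
from h import *
f=[]
for i in range(10):
    c=capture("top");f.append(c["color"][180:250,275:370])
s=telemetry.sense();print(s["time_s"],np.round(s["tcp_pos"],3))
cv2.imwrite("pics/seq.png",cv2.resize(np.vstack([np.hstack(f[:4]),np.hstack(f[4:8])]),None,fx=2,fy=2))
E
```

```text
9.6 [ 0.602 -0.161  0.21 ]
```

View pics/seq.png

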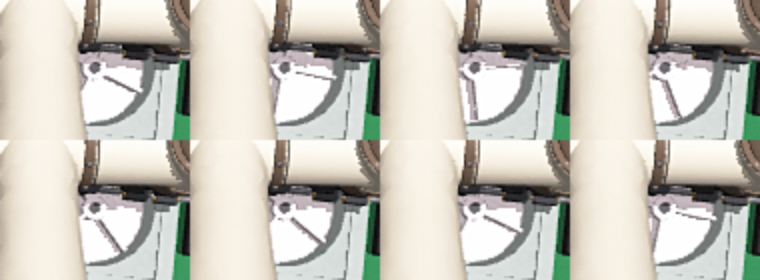

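The wheel spins: a vane moves 90° in about 0.30 s, so about 5.2 rad/s. I'll back off, wait, and confirm it still runs after more than 2 s.

Request:
{"op": "drive_tool", "data": {
  "series": [
    [-0.5,-0.3,-0.5,0],
    [-1,-0.6,-0.5,0],
    [-1,-0.6,-0.5,0],
    [-1,-0.6,-0.5,0],
    [-1,-0.6,-0.5,0],
    [-1,-0.6,-0.5,0],
    [-1,-0.6,-0.5,0],
    [-1,-0.6,-0.5,0],
    [-1,-0.6,-0.5,0],
    [-1,-0.6,-0.5,0]
  ]
}}

```text
time_s: 10.85
tcp_pos: [0.4891, -0.0788, 0.271]
ee_rot: [[0.996, -0.086, -0.0], [-0.086, -0.996, -0.0], [-0.0, 0.0, -1.0]]
wrist_force: [0.4, 0.0, 0.1]
gripper_width: 0.005
```

Request:
{"op": "drive_tool", "data": {
  "series": [
    [0,0,0,0],
    [0,0,0,0],
    [0,0,0,0],
    [0,0,0,0],
    [0,0,0,0],
    [0,0,0,0]
  ]
}}

```text
time_s: 11.6
tcp_pos: [0.4891, -0.0788, 0.271]
ee_rot: [[0.996, -0.086, -0.0], [-0.086, -0.996, -0.0], [-0.0, 0.0, -1.0]]
wrist_force: [0.2, -0.6, -0.9]
gripper_width: 0.007
```

```bash
python3 - <<'E'
from h import *
f=[];t=[]
for i in range(8):
    t.append(telemetry.sense()["time_s"]);f.append(wristcam()[0]["color"][0:240,150:450])
print(t)
cv2.imwrite("pics/seq2.png",cv2.resize(np.vstack([np.hstack(f[:4]),np.hstack(f[4:])]),None,fx=.65,fy=.65,interpolation=3))
E
```

```text
[11.6, 11.65, 11.7, 11.75, 11.8, 11.85, 11.9, 11.95]
```

View pics/seq2.png

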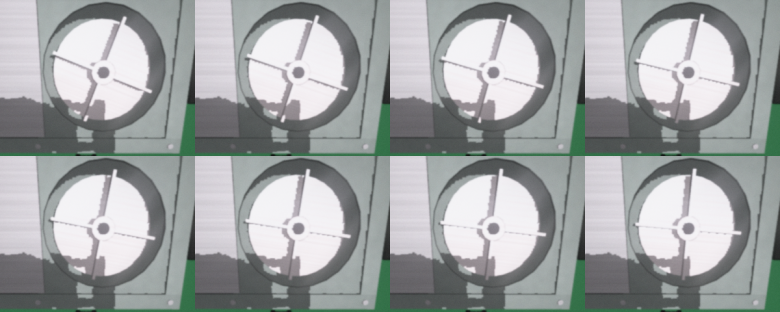

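The wheel is still turning at 11.95 s, about 2.9 s after release, at roughly 0.8 rad/s. Closing now.

Request:
{"op": "drive_tool", "data": {
  "series": [
    [0.3,-0.4,0,0],
    [0.6,-0.8,0.1,0],
    [0.68,-1,0.3,0],
    [0.68,-1,0.4,0]
  ]
}}

```text
time_s: 12.5
tcp_pos: [0.5808, 0.0351, 0.2211]
ee_rot: [[0.996, -0.084, -0.002], [-0.084, -0.996, -0.001], [-0.002, 0.001, -1.0]]
wrist_force: [-0.2, -0.4, -0.3]
gripper_width: 0.007
```

Request:
{"op": "drive_tool", "data": {
  "series": [
    [0,-0.28,0.2,0],
    [0,-0.28,0.45,0],
    [0,-0.28,0.5,0],
    [0,-0.28,0.52,0],
    [0,-0.28,0.53,0],
    [0,-0.28,0.53,0]
  ]
}}

```text
time_s: 13.25
tcp_pos: [0.5839, 0.067, 0.1604]
ee_rot: [[0.996, -0.086, 0.002], [-0.086, -0.996, 0.001], [0.002, -0.001, -1.0]]
wrist_force: [-0.0, -0.6, 0.4]
gripper_width: 0.005
```

Request:
{"op": "drive_tool", "data": {
  "series": [
    [0,0,0.01,0],
    [0,0,0.02,0],
    [0,0,0.03,0],
    [0,0,0.03,0]
  ]
}}

```text
time_s: 13.75
tcp_pos: [0.584, 0.0672, 0.16]
ee_rot: [[0.996, -0.084, 0.003], [-0.084, -0.996, -0.001], [0.003, 0.0, -1.0]]
wrist_force: [-6.0, -0.7, 17.7]
gripper_width: 0.003
```

Request:
{"op": "drive_tool", "data": {
  "series": [
    [0,0.05,0,0],
    [0,0.15,0,0],
    [0,0.25,0,0],
    [0,0.35,0,0],
    [0,0.45,0,0],
    [0,0.55,0,0],
    [0,0.65,0,0],
    [0,0.75,0,0],
    [0,0.78,0,0]
  ]
}}

```text
time_s: 14.88
tcp_pos: [0.5758, -0.0265, 0.16]
ee_rot: [[0.996, -0.085, 0.003], [-0.085, -0.996, -0.001], [0.003, 0.0, -1.0]]
wrist_force: [-6.7, 2.3, 18.8]
gripper_width: 0.003
```

Request:
{"op": "drive_tool", "data": {
  "series": [
    [0,0.1,0,0],
    [0,0.2,0,0],
    [0,0.3,0,0],
    [0,0.4,0,0],
    [0,0.5,0,0],
    [0,0.6,0,0],
    [0,0.68,0,0],
    [0,0.73,0,0],
    [0,0.76,0,0],
    [0,0.76,0,0]
  ]
}}

```text
time_s: 16.12
tcp_pos: [0.5705, -0.1159, 0.1601]
ee_rot: [[0.996, -0.084, 0.009], [-0.084, -0.996, 0.001], [0.009, -0.001, -1.0]]
wrist_force: [-1.6, 5.2, 13.7]
gripper_width: -0.0
```

Request:
{"op": "drive_tool", "data": {
  "series": [
    [0,0.03,0.01,0],
    [0,0.07,0.01,0],
    [0,0.1,0.01,0],
    [0,0.1,0.01,0]
  ]
}}

```text
time_s: 16.62
tcp_pos: [0.5713, -0.1272, 0.1601]
ee_rot: [[0.996, -0.083, 0.014], [-0.083, -0.997, 0.001], [0.014, -0.002, -1.0]]
wrist_force: [-0.4, 8.7, 15.3]
gripper_width: 0.0
```

Request:
{"op": "drive_tool", "data": {
  "series": [
    [0,0,-0.2,0],
    [-0.3,-0.2,-0.6,0],
    [-0.7,-0.4,-1,0],
    [-0.9,-0.5,-1,0],
    [-0.9,-0.5,-1,0],
    [-0.9,-0.5,-1,0]
  ]
}}

```text
time_s: 17.38
tcp_pos: [0.4646, -0.0598, 0.2749]
ee_rot: [[0.996, -0.085, 0.001], [-0.085, -0.996, -0.0], [0.001, -0.0, -1.0]]
wrist_force: [0.4, 0.4, 0.3]
gripper_width: 0.007
```

```bash
python3 - <<'E'
from h import *
c,e,R,s=wristcam();cv2.imwrite("pics/w4.png",c["color"]);print(np.round(s["tcp_pos"],4),s["time_s"])
E
```

```text
[ 0.4646 -0.0598  0.2749] 17.375
```

View pics/w4.png

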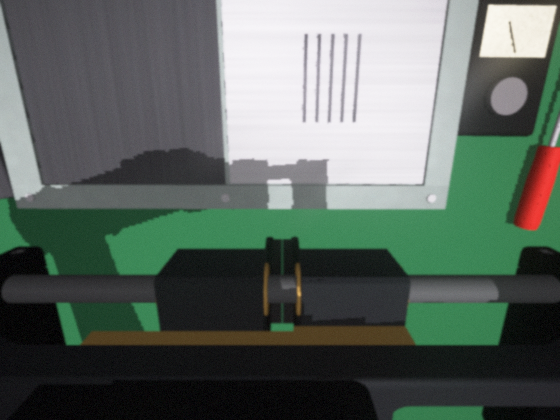

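The shutter now meets the right frame at col ~430 with no gap, and the lines centre at (332,78). Final numeric check, including whether the bystanders moved.

```bash
python3 - <<'E'
from h import *
c,e,R,s=wristcam()
o=np.array([.57686,-.01293]);a=np.radians(-4.88);y=np.array([-np.sin(a),np.cos(a)])
for p in cast(c,[[332,78],[226,78],[432,78],[229,183],[425,183]],.09,e,R):print(np.round((p[:2]-o)@y,4))
for n in("top","scene"):
    b=cv2.imread(f"pics/{n}0.png");d=(cv2.absdiff(b,capture(n)["color"]).max(2)>50).astype(np.uint8)
    d=cv2.morphologyEx(d,cv2.MORPH_OPEN,np.ones((3,3)))
    k,_,st,_=cv2.connectedComponentsWithStats(d);print(n,st[1:].tolist())
print(s["wrist_force"])
E
```

```text
-0.0977
-0.0079
-0.1823
-0.0058
-0.1884
top [[287, 178, 6, 33, 111], [157, 212, 201, 208, 19403], [22, 317, 5, 3, 15], [15, 322, 20, 13, 105], [37, 322, 9, 8, 42], [53, 329, 4, 3, 12], [29, 331, 4, 5, 17], [48, 330, 4, 3, 12], [59, 330, 6, 6, 29], [34, 332, 5, 5, 19], [43, 333, 9, 10, 50], [53, 333, 5, 5, 23], [68, 333, 5, 10, 34], [72, 333, 11, 15, 86], [14, 337, 4, 5, 18], [31, 340, 4, 4, 15], [38, 340, 5, 11, 48], [50, 340, 5, 7, 27], [65, 344, 13, 13, 93], [23, 347, 3, 3, 9], [45, 346, 3, 3, 9], [52, 348, 16, 9, 60], [26, 351, 3, 3, 9], [0, 355, 55, 59, 1701], [35, 355, 9, 10, 38], [16, 358, 3, 3, 9], [15, 365, 10, 4, 36], [119, 372, 38, 30, 531], [79, 379, 11, 10, 41], [86, 379, 13, 11, 55], [97, 379, 10, 6, 39], [108, 379, 13, 14, 84], [60, 380, 6, 4, 21], [70, 380, 3, 4, 12], [97, 383, 6, 6, 21], [283, 382, 3, 3, 9], [289, 386, 9, 12, 65], [80, 389, 3, 3, 9], [73, 391, 3, 3, 9], [90, 390, 12, 8, 46], [104, 391, 3, 3, 9], [134, 394, 3, 3, 9], [108, 396, 9, 9, 51], [152, 397, 13, 13, 101], [125, 398, 5, 5, 20], [131, 398, 3, 3, 9], [63, 401, 9, 7, 39], [47, 403, 3, 3, 9], [103, 402, 3, 3, 9], [119, 402, 4, 4, 15], [146, 402, 5, 4, 19], [113, 405, 22, 12, 112], [104, 407, 3, 5, 15], [304, 407, 10, 13, 96], [90, 408, 5, 3, 15], [108, 409, 4, 3, 12], [142, 408, 8, 11, 43], [149, 408, 3, 3, 9], [152, 412, 5, 8, 30], [136, 416, 3, 3, 9], [131, 418, 4, 2, 8]]
scene [[177, 0, 98, 148, 7319], [230, 0, 276, 114, 8041], [483, 0, 6, 6, 30], [490, 0, 48, 27, 695], [453, 6, 21, 33, 339], [494, 19, 17, 25, 175], [244, 25, 18, 7, 80], [232, 29, 3, 3, 9], [237, 30, 3, 3, 9], [239, 38, 29, 24, 521], [293, 59, 7, 6, 32], [284, 60, 11, 11, 65], [219, 64, 148, 181, 5262], [272, 85, 11, 8, 52], [441, 90, 19, 18, 251], [177, 180, 11, 50, 232], [174, 231, 7, 14, 68]]
[ 0.02710939 -0.43605502  0.40537875]
```

```bash
python3 -c "
from station import order;print(order.finish_job())"
```

```text
the job is handed in; nothing more can be done
None
```

The impeller turns freely: it spun up to about 5 rad/s and kept turning by itself for at least 2.9 s. The job is handed in, about 17.5 s into the 54 s allowed; `finish_job` gave no verdict.

- **Opening:** I dragged the shutter open with about 15 N of press until it hit its stop. Its centre measured 79 mm along the blower's y, against 80 mm expected. It was about 10 mm open at the start.
- **Spin:** After one push with the closed fingers, I lifted clear. The wheel was still turning at roughly 0.8 rad/s when last seen, 2.9 s after release.
- **Closing:** I dragged the shutter back until it hit the shut stop, where the sideways force rose to 8.7 N. Its centre then measured -97.7 mm against -95 mm expected, and the gap on the shut side is gone. That 2.7 mm difference is slightly more than the stated 2 mm calibration error.
- **Surroundings:** Comparing before and after pictures showed no change at the hammer, wrench, jar or meter. The arm or its shadow crossed other parts of the pictures, so I did not check the plane and screwdriver separately. The arm ended clear of everything, with wrist force near zero.

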